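Clean the mixing board and close up the paints

TASK

Close up the painting table: hold the scraper block down on the mixing board and wipe every chip of dried paint off its top into the trough at its end (do not push or pick chips on the board with the fingers), and stand the scraper back upright on the middle of its black mat. Once all chips are in the trough, lay the plywood cover on the bare board, flush with its edges all round. Also put each loose lid there is flat and centred on a tub of its own, and leave the glue bottle, the mug and the small dark wooden block alone.

Things in the scene. Friction and masses are not known exactly. Their poses are not given: they have to be found in the camera images.
- board: Mixing board: a fixed block 140 mm (x) by 180 mm (y) by 30 mm high with a white top; origin under the middle of the block, on the table. An open aluminium trough is fixed along the whole of its +y end. It does not move during the work.
- board_top (a point): Middle of the board's white top face (30 mm above the table), axes as the board's. The top is flat without rims: it ends at x = +-70 mm and y = +-90 mm.
- trough (a point): Middle of the trough's inner floor, axes as the board's, 117.5 mm from the board's middle along its +y. The trough is 132 mm (x) by 55 mm (y) inside; floor 5 mm above the table, thin outer walls 28 mm high; its fourth side is the board's own end face, 30 mm high.
- scraper: Scraper block: heavy metal foot 40 mm (x) by 70 mm (y, the long scraping edge) by 14 mm high, with an upright wooden grip 24 mm (x) by 44 mm (y) on its middle reaching from 14 to 50 mm above the underside; origin at the centre of the underside. Same either way round; about 0.25 kg. Stands on the black mat at the start.
- mat: Black rubber mat of the scraper, 120 mm (x) by 70 mm (y), 4 mm thick, fixed; origin under its middle, on the table. The scraper's long y axis lies roughly along the mat's x axis at the start.
- cover: Flat plywood cover of the board, 140 mm (x) by 180 mm (y) by 8 mm, with a wooden grip bar 22 mm (x) by 56 mm (y) on its middle reaching from 8 to 40 mm above the underside; origin at the centre of the underside. Same either way round; about 0.28 kg.
- tub1: White round paint tub, 56 mm across the rim, 45 mm high, walls 4 mm, open at the top, fixed to the table; origin under its middle.
- tub2: A second tub like tub1.
- lid1_center (a point): Middle of a loose, flat white lid: a plain disc 62 mm across and 14 mm thick without any collar, the same on both faces; 40 g. It rests on a tub's rim. May be absent.
- lid2_center (a point): Middle of a second lid like the first. May be absent.
- chip1: Loose chip of dried paint, a flat piece about 20 by 17 by 8 mm, about 12 g, lying on the board's top at the start; origin at the centre of its underside. May be absent.
- chip2: Loose chip of dried paint, a flat piece about 20 by 17 by 8 mm, about 12 g, lying on the board's top at the start; origin at the centre of its underside. May be absent.
- chip3: Loose chip of dried paint, a flat piece about 20 by 17 by 8 mm, about 12 g, lying on the board's top at the start; origin at the centre of its underside. May be absent.
- chip4: Loose chip of dried paint, a flat piece about 20 by 17 by 8 mm, about 12 g, lying on the board's top at the start; origin at the centre of its underside. May be absent.
- chip5: Loose chip of dried paint, a flat piece about 20 by 17 by 8 mm, about 12 g, lying on the board's top at the start; origin at the centre of its underside. May be absent.
- chip6: Loose chip of dried paint, a flat piece about 20 by 17 by 8 mm, about 12 g, lying on the board's top at the start; origin at the centre of its underside. May be absent.
- glue: Bystander: white glue bottle, 54 mm across, 140 mm high, to be left alone; origin under its middle.
- mug: Bystander: white mug, 76 mm across, 90 mm high, to be left alone; origin under its middle.
- tag: Bystander: dark wooden block 30 by 55 by 14 mm, to be left alone; origin under its middle.

How it is judged:
By the outcome, as a careful person would: the job done as asked, in the order asked, and still so for the second after the job is handed in, with the robot touching nothing.
Of chip1, chip2, chip3, chip4, chip5, chip6 only 4 to 6 are there at a start; the rules pass over those that are not, and their reading is None.
Of lid1, lid2 only 1 to 2 are there at a start; the rules pass over those that are not, and their reading is None.
At some moment in a run one of cover, scraper may be knocked a few centimetres aside while the robot is not near it.
Once in a run the grip may slacken for a moment while it holds something.
It also fails if it takes over 210 s, if anything falls off the work surface, if the arm or the gripper's body presses on something with over 40 N, if the wrist force passes 120 N, or if a joint passes its speed limit or range.

ROBOT

A 6-joint arm with a two-finger parallel gripper is mounted at the origin on the work surface. World frame = base frame: x ahead of the robot, y to its left, z up, the work surface at z = 0. Lengths are in m, angles in rad, forces in N, time in s.
With the tool pointing down it reaches from about 0.275 to 1 m from the base axis. Payload 8.4 kg.
Tool frame: the origin (TCP) lies on the mounting face of the last link; the fingertips stand 173 mm ahead of it and the grasp point (between the pads) lies 155 mm ahead of it; z points along the fingers, y is the line along which they close (so a half turn about z gives the same grasp; the last joint's range is limited). The gripper opens to 85 mm and grips with 20 to 120 N. Pads are 22 mm wide; open, the fingers measure 114 mm over their backs; the gripper's body (76 mm by 85 mm) begins 54 mm behind the grasp point. The pads swing forward as they close: fully open they stand 13 mm farther back than shut.
Start: joints at [-1.215, 0.353, 1.633, -0, 1.155, -0.002], TCP at [0.219, -0.585, 0.405] pointing down, gripper open.
Joint ranges: [-2.63, 2.63], [-0.92, 2.1], [0.06, 2.66], [-1.3, 4.44], [0, 2.69], [-3.02, 3.02]. Speed limits (rad/s): [2.22, 2.22, 2.79, 3.14, 3.14, 3.14].

INTERFACE

Orientations are given as a 3x3 rotation matrix whose columns are the frame's x, y, z axes.
In Python, from station import manip, kin, optics, close_job, regions_of gives the robot as it stands. Calls block until the motion is done:
- manip.reach(position, orientation): joint-space move of the TCP to a pose.
- manip.movel(position, ori=None, v=0.15): straight line of the TCP; ori=None keeps the orientation; v is the mean speed in m/s.
- manip.goto_joints(angles): joint-space move.
- manip.grip(opening): finger opening in m; the grip force is fixed at half the most; returns when the fingers have stopped.
- manip.sleep(seconds).
- kin.ik(position, orientation): joint angles nearest the present ones, or None.
- manip.observe(): the state.
- optics.grab_frame(name): name is "scene" or "top"; returns a dict with "pixels" (420x560x3 uint8, red, green, blue), "fx", "fy", "cx", "cy" (pixels), "R" (3x3) and "t" (3): a world point X has camera coordinates R X + t. Camera axes: x right, y down, z forward; pixel columns grow to the right and rows downward; lengths in m; the calibration is good to about 2 mm. A picture is of the moment at which its call begins. There is no depth.
A pose or a line that the arm cannot do raises manip.MotionError and nothing moves.
- close_job(): hands the job in; it is judged then, once.
Trained networks look in the newest picture that a camera, given by its name, has taken for a name from the list of things; names that differ only in an ending like _2 or _b are one class to them, and where a whole thing is asked for, a point or a joint stands for the part that bears it (a point fixed in the world has none). Each returns a list of dicts, best first, with "p" (0 to 1); they miss things now and then, are a little off and sometimes report something else, mostly with a low value. They report only what shows in the picture. A call takes as long as a camera call.
- regions_of(camera, target): "mask" (420x560 bool, what is visible of it) and "rect" ([left, top, right, bottom] in pixels, round what is visible of it).
The state is a dict: "t": time; "joint_pos": joint angles; "qvel": joint speeds; "effort": joint torques, N m; "ee_pos": TCP position; "tcp_rot": TCP orientation; "wrist_force": force on the tool from outside, world axes, zero at the start; "torque": the same for the moment, N m; "gripper_width": finger opening in m; "grip_force": force on a finger pad.
Only numpy, scipy, OpenCV 4.12 (cv2) and the standard library are available. Lean on these libraries where they do the work, as an engineer would, in place of code of your own. Each camera call takes 0.05 s, during which the arm holds its last target. There are 200 camera calls.

## Working session

There is one attempt and no reset: what is moved stays moved. The work goes in short steps, each a Python script; the robot and the scene stay as the last script left them, time stands still between calls to the robot, and variables do not carry over. Pictures are saved under pics/ and viewed, at most 14 in all, crops included, and the job is handed in when it is done.

```bash
ls; mkdir -p pics; python3 - <<'E'
from station import manip,kin,optics,close_job,regions_of
import cv2,numpy as np
ims=[]
for n in("scene","top"):
    f=optics.grab_frame(n); cv2.imwrite(f'pics/{n}0.png',f['pixels'][:,:,::-1])
    print(n,f['fx'],f['cx'],f['cy'],np.round(f['R'],4).tolist(),np.round(f['t'],4).tolist())
    for k in['board','trough','scraper','mat','cover','tub1','lid1_center','chip1','glue','mug','tag']:
        try:
            for d in regions_of(n,k): print(k,round(d['p'],2),d['rect'],int(d['mask'].sum()))
        except Exception as e: print(k,e)
print(manip.observe())
E
```

```text
pics
scene 382.1656636322032 275.5067603636574 204.75720018886628 [[0.8639, 0.5033, -0.0213], [0.3178, -0.5773, -0.7522], [-0.3909, 0.643, -0.6586]] [-0.4577, -0.0935, 1.1725]
board 0.73 [254.3, 182.9, 353.9, 266.5] 3861
trough 0.62 [255.3, 182.3, 352.5, 262.4] 4014
trough 0.39 [337.4, 165.7, 360.4, 189.1] 383
scraper 0.83 [228.2, 209.8, 252.7, 238.1] 484
mat 0.85 [216.6, 214.6, 263.8, 241.1] 431
cover 0.77 [121.8, 283.9, 236.7, 384.2] 5721
cover 0.2 [215.9, 214.7, 263.8, 239.7] 426
tub1 0.64 [336.9, 163.5, 359.5, 189.6] 422
tub1 0.62 [332.9, 133.5, 347.1, 153.1] 321
tub1 0.45 [274.9, 151.0, 299.2, 165.2] 243
chip1 0.59 [272.8, 220.9, 281.7, 229.3] 56
chip1 0.57 [318.6, 212.9, 323.6, 219.4] 31
chip1 0.43 [303.7, 238.3, 310.1, 244.1] 30
chip1 0.38 [290.3, 223.0, 299.1, 227.6] 41
glue 0.56 [379.2, 189.8, 407.4, 242.6] 1039
mug 0.93 [61.5, 258.7, 108.6, 312.9] 2017
mug 0.64 [360.2, 260.3, 383.1, 280.9] 314
tag 0.69 [355.8, 259.3, 386.0, 282.9] 354
tag 0.61 [257.3, 187.1, 354.5, 262.3] 3998
top 381.86536032881446 278.7954737861592 215.0044631185196 [[0.0285, -0.9996, -0.0013], [-0.9955, 
[... 1094 characters left out ...]
       1.15519004e+00, -2.40766177e-03]), 'qvel': array([-0.00029893,  0.00020612,  0.0006721 , -0.00019694,  0.00067936,
        0.00120239]), 'effort': array([-1.48688239e-03, -6.05185461e+01, -3.42445636e+01, -3.34508195e-04,
        1.21508794e-03,  2.02383126e-05]), 'ee_pos': array([ 0.21890144, -0.58542733,  0.4046889 ]), 'tcp_rot': array([[ 9.36661864e-01,  3.50234995e-01,  1.67326961e-05],
       [ 3.50234996e-01, -9.36661864e-01, -1.72111768e-05],
       [ 9.64492187e-06,  2.19814287e-05, -1.00000000e+00]]), 'wrist_force': array([ 0.2583517 , -0.07332056,  0.5312042 ]), 'torque': array([ 0.04468081, -0.02851592, -0.00713815]), 'grip_force': 0.0, 'gripper_width': 0.08499034761016856}
```

View pics/top0.png

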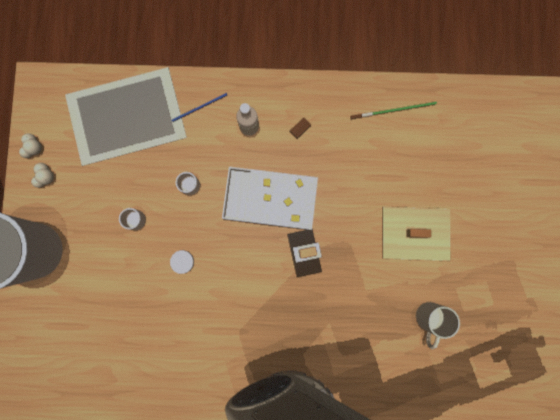

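View pics/scene0.png

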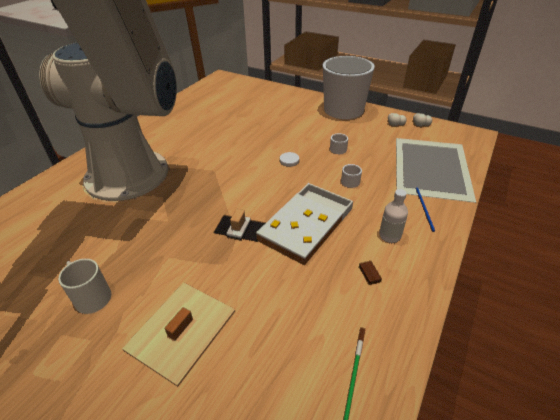

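The top view shows the board with its trough to the left (x about 225–245), five chips on it and the mat and scraper at (306,253). The cover is at (417,233), the lid at (182,262), and the open tubs at (187,183) and (131,218). I'll enlarge the images for detail.

```bash
python3 - <<'E'
import cv2,numpy as np
a=cv2.imread('pics/top0.png'); b=cv2.imread('pics/scene0.png')
c=cv2.resize(a[155:285,110:330],None,fx=3.6,fy=3.6,interpolation=cv2.INTER_CUBIC)[:, :800]
cv2.imwrite('pics/crop_t.png',c)
c=cv2.resize(b[125:275,210:400],None,fx=4,fy=4,interpolation=cv2.INTER_CUBIC)
cv2.imwrite('pics/crop_s.png',c)
E
```

```text
(no output)
```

View pics/crop_t.png

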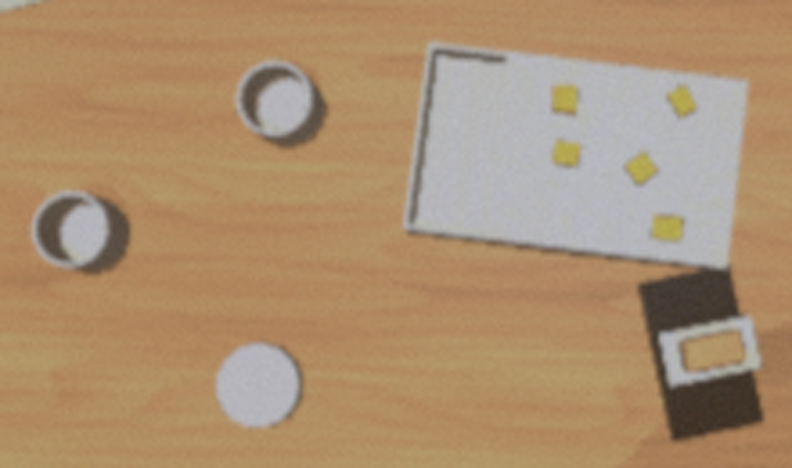

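View pics/crop_s.png

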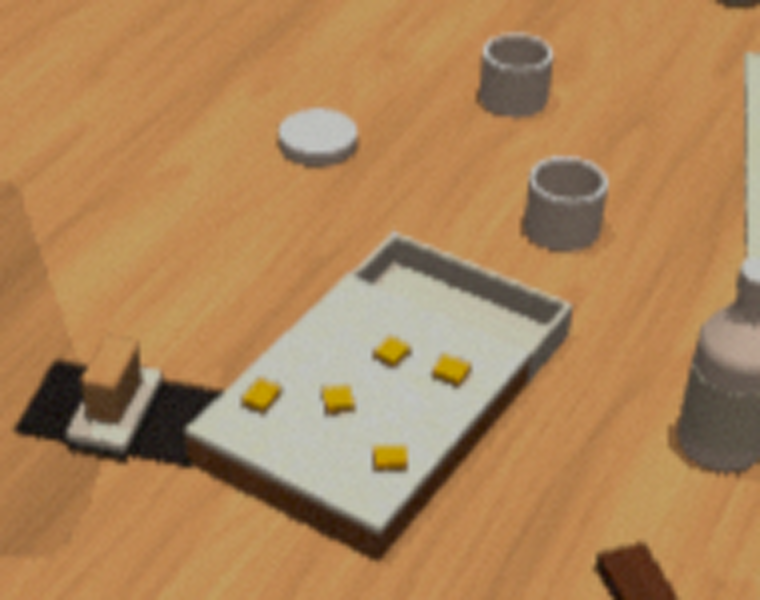

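One lid lies on the table, both tubs are open, there are five chips, and the trough is at the board's left end in the top view. Next I'll write helpers that fit known box silhouettes to the camera masks.

```bash
cat > h.py <<'E'
import cv2,numpy as np
from scipy.optimize import minimize
from station import manip,kin,optics,close_job,regions_of
def grab(n,save=None):
    f=optics.grab_frame(n); f['hsv']=cv2.cvtColor(f['pixels'],cv2.COLOR_RGB2HSV).astype(int)
    if save: cv2.imwrite(f'pics/{save}.png',f['pixels'][:,:,::-1])
    return f
def proj(f,P):
    c=np.asarray(P,float)@np.asarray(f['R']).T+f['t']
    return np.c_[f['fx']*c[:,0]/c[:,2]+f['cx'],f['fy']*c[:,1]/c[:,2]+f['cy']]
def unproj(f,uv,z):
    R=np.asarray(f['R']);o=-R.T@f['t'];uv=np.atleast_2d(uv)
    d=np.c_[(uv[:,0]-f['cx'])/f['fx'],(uv[:,1]-f['cy'])/f['fy'],np.ones(len(uv))]@R
    return (o+d*((z-o[2])/d[:,2])[:,None])[:,:2]
def box(x0,x1,y0,y1,z0,z1): return np.array([[x,y,z] for x in(x0,x1) for y in(y0,y1) for z in(z0,z1)])
def place(P,q):
    c,s=np.cos(q[2]),np.sin(q[2]); return np.c_[P[:,0]*c-P[:,1]*s+q[0],P[:,0]*s+P[:,1]*c+q[1],P[:,2]]
def cls(f,k):
    H,S,V=f['hsv'][...,0],f['hsv'][...,1],f['hsv'][...,2]
    return {'white':(S<60)&(V>110),'dark':(V<80),'chip':(H>21)&(H<35)&(S>150)&(V>100),
            'cover':(H>=20)&(H<34)&(S>50)&(S<150)&(V>120),'brown':(V<140)&(S>120)}[k]
def comp(m,uv):
    "connected component of m nearest to pixel uv, holes filled"
    n,l,st,c=cv2.connectedComponentsWithStats(m.astype(np.uint8))
    ok=[i for i in range(1,n) if st[i,4]>=12]
    i=min(ok,key=lambda i:np.hypot(*(c[i]-uv)))
    cs,_=cv2.findContours((l==i).astype(np.uint8),cv2.RETR_EXTERNAL,cv2.CHAIN_APPROX_NONE)
    o=np.zeros(m.shape,np.uint8); cv2.drawContours(o,cs,-1,1,-1); return o.astype(bool)
def fit(views,parts,q0,st=(.01,.01,.15)):
    "views: [(frame,mask)]; silhouette fit of the union of convex parts; returns (x,y,yaw), bad-pixel share"
    U=4
    def cost(q):
        e=0
        for f,m in views:
            r,c=np.where(m); r0,r1,c0,c1=max(r.min()-12,0),r.max()+13,max(c.min()-12,0),c.max()+13
            w=m[r0:r1,c0:c1].astype(np.float32); im=np.zeros((w.shape[0]*U,w.shape[1]*U),np.uint8)
            for P in parts:
                uv=(proj(f,place(P,q))-[c0,r0]+.5)*U-.5
                cv2.fillConvexPoly(im,np.round(cv2.convexHull(uv.astype(np.float32))*16).astype(np.int32),255,shift=4)
            e+=np.abs(cv2.resize(im,w.shape[::-1],interpolation=cv2.INTER_AREA)/255.-w).sum()/w.sum()
        return e/len(views)
    q0=np.array(q0,float); best=None
    for k in range(3):
        s=np.vstack([q0]+[q0+np.eye(3)[i]*st[i]*(1-2*(k%2)) for i in range(3)])
        r=minimize(cost,q0,method='Nelder-Mead',options=dict(initial_simplex=s,xatol=1e-4,fatol=1e-5,maxiter=300))
        if best is None or r.fun<best.fun: best=r
        q0=best.x; st=np.array(st)/2
    return best.x,best.fun
def rot(a):
    c,s=np.cos(a),np.sin(a); return np.array([[-s,c,0],[c,s,0],[0,0,-1.]])
def pick_a(a,p=(.45,0,.3)):
    "closing-line angle a or a+pi, the nearer to the middle of joint 6"
    c=[]
    for k in(-1,0,1):
        q=kin.ik(np.array(p),rot(a+k*np.pi))
        if q is not None: c.append((abs(q[5]),a+k*np.pi))
    return min(c)[1]
def ob(): 
    o=manip.observe(); print('t %.1f'%o['t'],'w %.4f'%o['gripper_width'],'g %.0f'%o['grip_force'],'F',np.round(o['wrist_force'],1),'p',np.round(o['ee_pos'],4)); return o
def chips(f,q,z=.034):
    "chip centres in board frame"
    n,l,st,c=cv2.connectedComponentsWithStats(cls(f,'chip').astype(np.uint8)); out=[]
    for i in range(1,n):
        if st[i,4]<6: continue
        d=unproj(f,c[i],z)[0]-q[:2]; C,S=np.cos(q[2]),np.sin(q[2])
        p=np.array([C*d[0]+S*d[1],-S*d[0]+C*d[1]])
        if abs(p[0])<.12 and -.14<p[1]<.19: out.append([*np.round(p*1000).astype(int).tolist(),int(st[i,4])])
    return out
E
cat > m.py <<'E'
from h import *
T,S=grab('top'),grab('scene')
def both(name,parts,kind,ut,us,q0,ms=None):
    mt=comp(cls(T,kind),ut); msk=comp(cls(S,kind),us)
    a=fit([(T,mt)],parts,q0); b=fit([(S,msk)],parts,q0)
    print(name,'top',np.round(a[0],4),round(a[1],3),int(mt.sum()),'scene',np.round(b[0],4),round(b[1],3),int(msk.sum()))
    return a[0]
xy=lambda u,z:unproj(T,u,z)[0]
f0=xy((277,199),.03)
W=.0015
# white parts: board top + trough rim at the board's height
qb=both('board',[box(-.07,.07,-.09,.09,.03,.0301),box(-.068,.068,.09,.1475,.028,.0281)],'white',(270,198),(306,222),[*f0,-.05])
both('cover',[box(-.07,.07,-.09,.09,0,.008)],'cover',(417,233),(180,330),[*xy((417,233),.008),0.])
both('foot',[box(-.02,.02,-.035,.035,.004,.018),box(-.012,.012,-.022,.022,.018,.054)],'white',(306,253),(237,232),[*xy((306,254),.01),.1])
both('mat',[box(-.06,.06,-.035,.035,.004,.0041)],'dark',(305,253),(237,226),[*xy((305,253),.004),.2])
r=np.linspace(0,2*np.pi,24,endpoint=False); disc=lambda R,z0,z1:np.vstack([np.c_[R*np.cos(r),R*np.sin(r),0*r+z] for z in(z0,z1)])
both('lid',[disc(.031,0,.014)],'white',(182,262),(290,159),[*xy((182,262),.007),0])
for n,u,us in(('tubA',(187,183),(351,172)),('tubB',(131,218),(339,142))):
    print(n,xy(u,.045),unproj(S,us,.045))
    for d in regions_of('top','tub1')[:2]:
        m=d['mask']; 
        if abs(np.where(m)[1].mean()-u[0])<12: print('  fit',fit([(T,comp(m,u))],[disc(.028,0,.045)],[*xy(u,.04),0]))
    for d in regions_of('scene','tub1')[:2]:
        m=d['mask']
        if abs(np.where(m)[1].mean()-us[0])<12: print('  fitS',fit([(S,m)],[disc(.028,0,.045)],[*xy(u,.04),0]))
print('chips',chips(T,qb),chips(S,qb))
E
python3 m.py
```

```text
board top [ 0.5761  0.0429 -0.0941] 0.026 4830 scene [ 0.5778  0.0405 -0.096 ] 0.02 3586
cover top [ 0.4958 -0.3241  0.0049] 0.033 3488 scene [ 0.4894 -0.3216 -0.0167] 0.119 5261
foot top [ 0.4386 -0.0313  0.2244] 0.052 413 scene [ 0.4353 -0.025   0.3574] 2.345 148
mat top [ 0.4398 -0.0275  0.2057] 1.204 336 scene [ 0.4877 -0.1649  1.9833] 1.0 41
lid top [0.4033 0.3018 0.0488] 0.054 446 scene [0.3982 0.3108 0.2146] 0.319 186
tubA [0.60907278 0.28809953] [[0.61576206 0.27896714]]
  fit (array([ 0.61124005,  0.29245123, -0.0055939 ]), np.float64(0.0782249742002064))
  fitS (array([ 0.61080951,  0.29754466, -0.08709674]), np.float64(0.11624795751633987))
tubB [0.51320027 0.42873128] [[0.52353754 0.40936763]]
  fit (array([0.51176762, 0.43440499, 0.05637246]), np.float64(0.04726096624216697))
  fitS (array([ 0.51187138,  0.43840339, -0.02850257]), np.float64(0.06432094310116684))
chips [] [[-1, 37, 31], [39, 43, 32], [-46, -43, 36], [-5, -18, 32], [48, -42, 30]]
```

```bash
python3 - <<'E'
from h import *
T=grab('top')
for u in((267,183),(268,198)): print(T['hsv'][u[1],u[0]])
V=T['hsv'][...,2]; m=np.zeros(V.shape,bool); m[222:285,278:330]=((V<75)|cls(T,'white'))[222:285,278:330]
m[:232,:]&=V[:232]<75
n,l,st,c=cv2.connectedComponentsWithStats(m.astype(np.uint8)); i=1+np.argmax(st[1:,4]); print(st[i])
h=cv2.convexHull(np.argwhere((l==i)&(V<75))[:,::-1].astype(np.int32)); o=np.zeros(V.shape,np.uint8); cv2.fillConvexPoly(o,h,1)
print(fit([(T,o.astype(bool))],[box(-.06,.06,-.035,.035,.004,.0041)],[.438,-.03,.2]))
E
```

```text
[ 26 140 180]
[ 26 140 180]
[289 230  33  46 868]
(array([ 0.43734499, -0.02526374,  0.21571007]), np.float64(0.11121831770918993))
```

```bash
python3 - <<'E'
from h import *
T=grab('top')
cor=(np.array([(640,285),(728,268),(762,418),(673,438)])+.5)/3.6-.5+[110,155]
w=unproj(T,cor,.004);print(w,w.mean(0))
im=cv2.resize(T['pixels'][220:290,270:350,::-1],None,fx=8,fy=8,interpolation=cv2.INTER_CUBIC)
def dr(P,q,col):
    p=(proj(T,place(np.array(P),q))-[270,220]+.5)*8-.5; cv2.polylines(im,[np.round(p).astype(int)],True,col,1)
R=lambda a,b,z:[(-a,-b,z),(a,-b,z),(a,b,z),(-a,b,z)]
dr(R(.06,.035,.004),(*w.mean(0),.216),(0,0,255)); dr(R(.02,.035,.018),(.4386,-.0313,.2244),(0,255,0)); dr(R(.07,.09,.03),(.5761,.0429,-.0941),(255,0,0)); dr(R(.012,.022,.054),(.4386,-.0313,.2244),(0,255,255))
cv2.imwrite('pics/ov1.png',im)
E
```

```text
[[ 0.48549418  0.02127226]
 [ 0.50007618 -0.04419057]
 [ 0.38962042 -0.07166657]
 [ 0.37307641 -0.00612895]] [ 0.4370668  -0.02517846]
```

View pics/ov1.png

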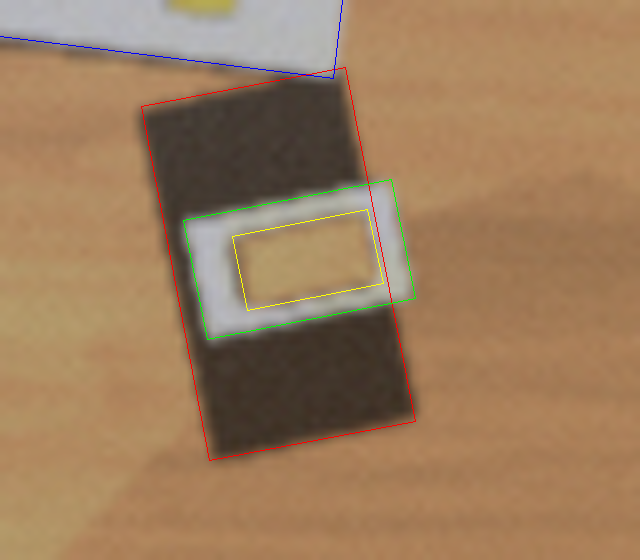

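```bash
sed -i "s/(S>150)&(V>100)/(S>95)\&(V>100)/" h.py
python3 - <<'E'
from h import *
T=grab('top')
QB=np.array([.5761,.0429,-.0941]); print(chips(T,QB))
q,e=fit([(T,comp(cls(T,'white'),(306,253)))],[box(-.02,.02,-.035,.035,.004,.018),box(-.012,.012,-.022,.022,.018,.054)],[.4386,-.0313,.2244]); print(q,e)
for k in (0,np.pi,-np.pi):
    for p,a in((( *q[:2],.3),q[2]),((*QB[:2],.3),QB[2]+np.pi/2)):
        j=kin.ik(np.array(p),rot(a+k)); print(k,None if j is None else np.round(j,2))
manip.grip(.05)
R=rot(q[2]); manip.reach([*q[:2],.30],R); manip.movel([*q[:2],.195],R,.1); ob()
manip.grip(0.0); ob()
manip.movel([*q[:2],.26],None,.1); ob()
T=grab('top','t2')
E
```

```text
[[40, 42, 42], [48, -44, 34], [0, 35, 36], [-5, -20, 38], [-45, -44, 40]]
[ 0.43862355 -0.03128107  0.21884152] 0.051755256319395225
0 [-0.07  0.21  2.11 -0.    0.82 -0.29]
0 [ 0.07  0.4   1.83 -0.    0.91 -1.4 ]
3.141592653589793 [-0.07  0.21  2.11 -0.    0.82  2.85]
3.141592653589793 [ 0.07  0.4   1.83 -0.    0.91  1.74]
-3.141592653589793 [-0.07  0.21  2.11 -0.    0.82  2.85]
-3.141592653589793 [ 0.07  0.4   1.83 -0.    0.91  1.74]
t 5.5 w 0.0501 g 0 F [ 0.1 -0.1  0.6] p [ 0.4389 -0.0313  0.1954]
t 5.8 w 0.0230 g 59 F [-1.1 -0.4  6.3] p [ 0.4388 -0.0313  0.1956]
t 6.6 w 0.0228 g 59 F [-0.3  0.2 -2.8] p [ 0.4384 -0.0313  0.2597]
```

```bash
cat >> h.py <<'E'
QB=np.array([.5761,.0429,-.0941]); AB=QB[2]+np.pi/2
def bp(x,y,z): return [*place(np.array([[x,y,0.]]),QB)[0,:2],z]
E
python3 - <<'E'
from h import *
R=rot(AB)
manip.reach(bp(.045,-.085,.265),R); ob()
manip.movel(bp(.045,-.085,.224),R,.08); ob()
for z in(.2225,.2215,.2205,.2195,.2185,.2175):
    manip.movel(bp(.045,-.085,z),R,.02); o=ob()
    if o['wrist_force'][2]>6: break
T=grab('top','t3'); S=grab('scene','s3'); print(chips(T,QB),chips(S,QB))
E
```

```text
t 7.8 w 0.0233 g 59 F [-0.8  0.3 -1.6] p [ 0.6123 -0.0459  0.2643]
t 8.5 w 0.0235 g 59 F [ 0.7 -0.7 -2.8] p [ 0.6128 -0.0459  0.2234]
t 8.7 w 0.0234 g 59 F [ 0.4  0.1 -1.6] p [ 0.6129 -0.046   0.2225]
t 9.0 w 0.0234 g 59 F [ 0.8 -0.3 -0.9] p [ 0.6131 -0.046   0.2217]
t 9.2 w 0.0231 g 60 F [-3.2  0.7  9.9] p [ 0.6131 -0.046   0.2216]
[[40, 42, 42], [0, 35, 36]] [[39, 44, 38]]
```

View pics/s3.png

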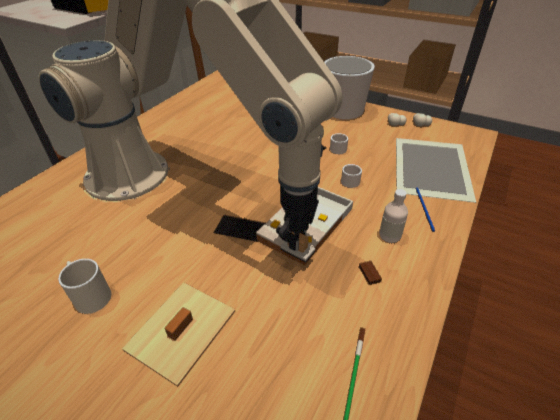

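The scraper is in contact at about 10 N, behind the chips in the +x lane. I'll sweep the two side lanes now.

```bash
cat >> h.py <<'E'
def sweep(x,zc,y0=-.085,down=True):
    R=rot(AB)
    if down:
        manip.movel(bp(x,y0,.262),R,.2); manip.movel(bp(x,y0,.226),R,.1)
        while 1:
            manip.movel(bp(x,y0,zc),R,.02); o=manip.observe()
            if o['wrist_force'][2]>5 or zc<.2165: break
            zc-=.0006
        print('z',round(zc,4)); ob()
    for y in np.arange(y0+.03,.089,.03).tolist()+[.088]:
        manip.movel(bp(x,y,zc if y<.06 else .2218),R,.07); o=ob()
        if o['gripper_width']<.02 or o['gripper_width']>.028: print('GRIP?')
    manip.movel(bp(x,.088,.25),R,.12); ob()
E
python3 - <<'E'
from h import *
sweep(.045,.2205,down=False)
sweep(-.05,.2212)
T=grab('top','t4'); S=grab('scene','s4'); print(chips(T,QB),chips(S,QB))
E
```

```text
t 9.9 w 0.0229 g 60 F [0.3 1.3 6.6] p [ 0.6166 -0.0157  0.2217]
t 10.5 w 0.0230 g 60 F [0.6 2.6 5.7] p [0.6194 0.0142 0.2217]
t 11.0 w 0.0231 g 60 F [0.8 2.4 6.1] p [0.6222 0.0441 0.2217]
t 11.6 w 0.0231 g 60 F [0.7 2.2 6.1] p [0.625  0.074  0.2217]
t 12.2 w 0.0236 g 59 F [ 0.4  1.6 -0.8] p [0.627  0.1039 0.2217]
t 12.7 w 0.0235 g 59 F [-0.5  0.7 -1.8] p [0.6291 0.1268 0.2217]
t 13.1 w 0.0230 g 59 F [-1.4  0.9 -2.3] p [0.6294 0.1261 0.2506]
z 0.2206
t 15.3 w 0.0232 g 61 F [-0.9  1.  10.3] p [ 0.5187 -0.0371  0.2216]
t 15.9 w 0.0232 g 60 F [0.1 2.5 8.2] p [ 0.522  -0.0069  0.2216]
t 16.5 w 0.0231 g 60 F [-0.   2.4  7.9] p [0.5248 0.023  0.2216]
t 17.1 w 0.0233 g 60 F [-0.5  2.4  7.2] p [0.5275 0.0529 0.2216]
t 17.6 w 0.0240 g 60 F [-0.4  0.9  7.1] p [0.5303 0.0828 0.2216]
t 18.2 w 0.0235 g 59 F [-0.3  0.9 -0.8] p [0.5323 0.1127 0.2217]
t 18.7 w 0.0232 g 59 F [ 0.5  0.6 -1. ] p [0.5345 0.1357 0.2217]
t 19.1 w 0.0231 g 59 F [-0.5 -0.2 -2.3] p [0.5348 0.1351 0.2504]
[[1, 33, 23], [-3, -16, 36]] [[-3, -13, 37]]
```

```bash
sed -i 's/else .2218/else .2212/' h.py; python3 - <<'E'
from h import *
sweep(0,.2212,y0=-.07)
manip.movel(bp(0,.03,.30),rot(AB),.2)
manip.movel(bp(-.2,-.15,.30),rot(AB),.3)
T=grab('top','t5'); S=grab('scene','s5'); print(chips(T,QB,.012),chips(S,QB,.012))
a=cv2.resize(T['pixels'][155:245,205:335,::-1],None,fx=4,fy=4,interpolation=cv2.INTER_CUBIC)
b=cv2.resize(S['pixels'][175:275,245:375,::-1],None,fx=2,fy=2,interpolation=cv2.INTER_CUBIC)
c=np.zeros((360,780,3),np.uint8); c[:,:520]=a; c[:200,520:]=b; cv2.imwrite('pics/c5.png',c)
E
```

```text
z 0.2206
t 21.3 w 0.0233 g 61 F [-1.5  0.2  9.4] p [ 0.5699 -0.0268  0.2216]
t 21.9 w 0.0230 g 60 F [0.3 2.9 7.3] p [0.5731 0.0034 0.2216]
t 22.5 w 0.0232 g 60 F [0.8 3.  7.3] p [0.5759 0.0333 0.2216]
t 23.0 w 0.0233 g 60 F [-0.5  1.8  7.2] p [0.5787 0.0631 0.2216]
t 23.6 w 0.0232 g 60 F [-0.4  2.5  6.3] p [0.5815 0.093  0.2216]
t 24.2 w 0.0232 g 60 F [-0.1  3.9  4.1] p [0.5839 0.1234 0.2217]
t 24.4 w 0.0229 g 60 F [0.7 2.2 6. ] p [0.5846 0.1312 0.2217]
t 24.8 w 0.0234 g 59 F [-1.1 -0.8 -1.9] p [0.5843 0.1306 0.2501]
[[55, 99, 18], [27, 118, 38], [-1, 109, 72], [-46, 119, 39]] [[-47, 122, 29], [-1, 120, 27], [30, 119, 33]]
```

View pics/c5.png

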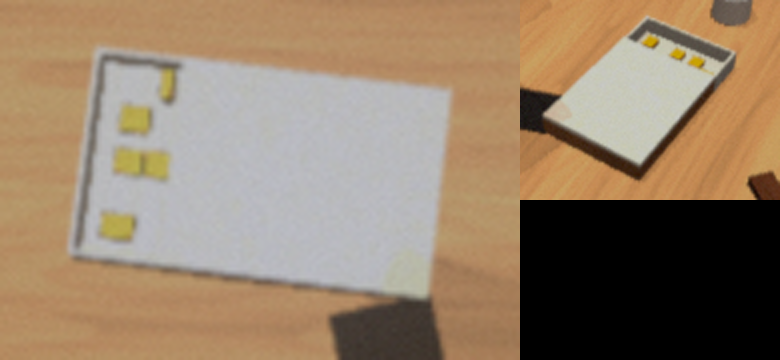

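All five chips are in the trough and the board is bare. Now I'll put the scraper back on the mat, then do the lid.

```bash
python3 - <<'E'
from h import *
M=[.437,-.0252]; R=rot(.2157+np.pi/2)
manip.reach([*M,.25],R); ob()
manip.movel([*M,.198],R,.1)
for z in(.197,.1962,.1954,.1948,.194):
    manip.movel([*M,z],R,.02); o=ob()
    if o['wrist_force'][2]>1.5: break
manip.grip(.05); ob()
manip.movel([*M,.28],R,.15)
L=[.4033,.3018]; A=pick_a(0.,(*L,.3)); print(A)
manip.grip(.085); manip.reach([*L,.26],rot(A))
T=grab('top','t6'); S=grab('scene','s6')
q,e=fit([(T,comp(cls(T,'white'),(306,253)))],[box(-.02,.02,-.035,.035,.004,.018),box(-.012,.012,-.022,.022,.018,.054)],[*M,.2157-np.pi/2]); print('scraper',q,e)
print(chips(T,QB,.012))
cv2.imwrite('pics/c6.png',np.hstack([cv2.resize(f['pixels'][a:b,c:d,::-1],(390,390),interpolation=cv2.INTER_CUBIC) for f,a,b,c,d in((T,160,280,215,335),(S,170,270,210,310))]))
E
```

```text
t 27.0 w 0.0231 g 59 F [-0.8  0.1 -1.5] p [ 0.4375 -0.0241  0.2492]
t 28.0 w 0.0232 g 59 F [ 0.1 -0.  -2.2] p [ 0.4372 -0.0252  0.1975]
t 28.2 w 0.0232 g 59 F [ 0.1 -0.1 -2.1] p [ 0.437  -0.0252  0.1962]
t 28.5 w 0.0230 g 60 F [-2.   0.2  5.1] p [ 0.4371 -0.0252  0.1956]
t 28.8 w 0.0501 g 0 F [-0.   0.1  0. ] p [ 0.437  -0.0252  0.1953]
0.0
scraper [ 0.43033333  0.00813333 -1.65509633] 1.0
[[55, 99, 19], [27, 118, 39], [-1, 109, 71], [-46, 119, 39]]
```

View pics/c6.png

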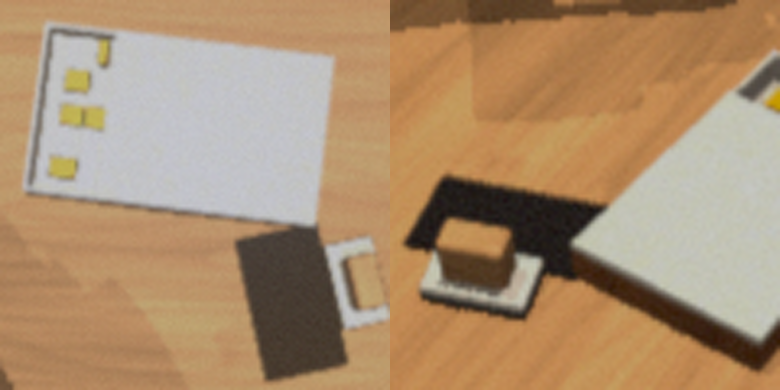

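The board is bare, but the scraper has been knocked off its mat and now stands upright beside it at top pixel (≈329,247). The arm is already over the lid, so I'll do that first and then put the scraper back.

```bash
python3 - <<'E'
from h import *
r=np.linspace(0,2*np.pi,24,endpoint=False); disc=lambda R,z0,z1:np.vstack([np.c_[R*np.cos(r),R*np.sin(r),0*r+z] for z in(z0,z1)])
L=[.4033,.3018]; R=rot(0.)
manip.grip(.078)
manip.movel([*L,.185],R,.15)
for z in(.178,.173,.169):
    manip.movel([*L,z],R,.04); o=ob()
    if abs(o['wrist_force'][2])>4: break
manip.grip(0); ob()
manip.movel([*L,.27],R,.12); o=ob()
E
```

```text
t 33.4 w 0.0783 g 0 F [ 0.5 -0.   0.2] p [0.4034 0.3018 0.1782]
t 33.7 w 0.0781 g 0 F [ 0.6 -0.6  1.1] p [0.4032 0.3017 0.1728]
t 34.0 w 0.0779 g 0 F [ 0.7 -0.9  0.3] p [0.4032 0.3017 0.1687]
t 34.3 w 0.0601 g 63 F [-1.  -2.1  7.6] p [0.4033 0.3018 0.1695]
t 35.3 w 0.0595 g 64 F [-0.   0.3  0.2] p [0.403  0.3016 0.2694]
```

```bash
python3 - <<'E'
from h import *
r=np.linspace(0,2*np.pi,24,endpoint=False); disc=lambda R,z0,z1:np.vstack([np.c_[R*np.cos(r),R*np.sin(r),0*r+z] for z in(z0,z1)])
B=[.6113,.2918]; R=rot(0.)
manip.movel([*B,.27],R,.25); ob(); manip.movel([*B,.218],R,.1); ob()
for z in(.2165,.2155,.2145,.2137):
    manip.movel([*B,z],R,.02); o=ob()
    if o['wrist_force'][2]>1.5: break
manip.grip(.08); ob()
manip.movel([*B,.30],R,.12)
P=[.40,-.19]
manip.movel([.4,.1,.33],R,.3)
T=grab('top','t7'); S=grab('scene','s7')
m=comp(cls(T,'white'),(186,182)); print('lid on tub',fit([(T,m)],[disc(.031,.045,.059)],[*B,0]),m.sum())
m=comp(cls(T,'white'),(329,247)); print(m.sum(),np.argwhere(m).mean(0))
for d in regions_of('top','scraper')[:2]: print(d['p'],d['rect'])
for z,h in((0,.0),):
    print('scraper',fit([(T,m)],[box(-.02,.02,-.035,.035,z,z+.014),box(-.012,.012,-.022,.022,z+.014,z+.05)],[*unproj(T,(329,247),.01)[0],.15+np.pi/2*0]))
    print('scraper',fit([(T,m)],[box(-.02,.02,-.035,.035,z,z+.014),box(-.012,.012,-.022,.022,z+.014,z+.05)],[*unproj(T,(329,247),.01)[0],.2+np.pi/2]))
m=comp(cls(T,'cover'),(417,233));print('cover',fit([(T,m)],[box(-.07,.07,-.09,.09,0,.008)],[.4958,-.3241,0]))
cv2.imwrite('pics/c7.png',np.hstack([cv2.resize(f['pixels'][a:b,c:d,::-1],(390,390),interpolation=cv2.INTER_CUBIC) for f,a,b,c,d in((T,200,290,270,360),(T,160,220,160,220))]))
E
```

```text
t 36.2 w 0.0597 g 64 F [-0.3 -0.3 -0.8] p [0.6103 0.2916 0.2692]
t 36.9 w 0.0594 g 64 F [-1.4 -0.5 -1. ] p [0.6114 0.2919 0.218 ]
t 37.2 w 0.0596 g 64 F [ 0.2 -0.2 -0.2] p [0.6115 0.2919 0.2171]
t 37.4 w 0.0600 g 64 F [-0.  -0.3 -1.1] p [0.6113 0.2918 0.2156]
t 37.7 w 0.0597 g 65 F [-0.4  0.9  1.7] p [0.6114 0.2918 0.2146]
t 38.0 w 0.0802 g 0 F [-0.4  0.7 -0.4] p [0.6113 0.2918 0.2144]
lid on tub (array([0.61308649, 0.29194853, 0.08762112]), np.float64(0.05932953826691967)) 465
220 [246.73636364 322.71818182]
0.68 [313.6, 232.3, 332.7, 263.2]
scraper (array([ 0.45461562, -0.07834686,  1.80719648]), np.float64(0.9401960784313724))
scraper (array([ 0.45479987, -0.07824885,  1.81820019]), np.float64(0.9379144385026736))
cover (array([ 0.49581802, -0.32538655,  0.00419335]), np.float64(0.03115362377415896))
```

View pics/c7.png

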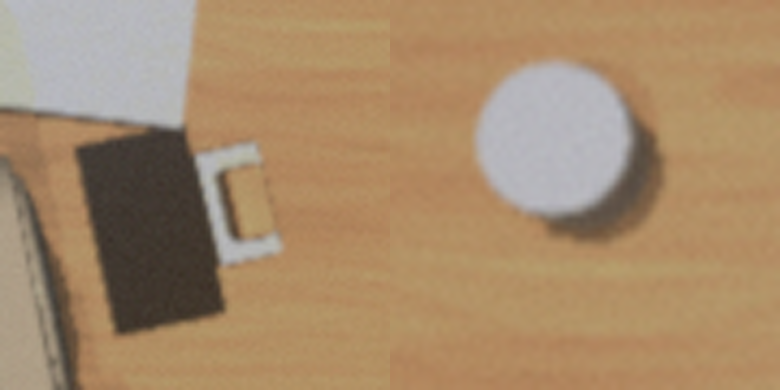

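The lid is centred on its tub. The scraper stands just off the mat's right edge, with its foot centre near top pixel (324.8,246.3) and yaw unchanged. I'll regrasp and re-centre it.

```bash
cat > sc.py <<'E'
from h import *
def see(f,u,q0,z=0,dark=False):
    "foot outline: convex hull of the white pixels near u"
    m=comp(cls(f,'white'),u); h=cv2.convexHull(np.argwhere(m)[:,::-1].astype(np.int32)); o=np.zeros(m.shape,np.uint8); cv2.fillConvexPoly(o,h,1)
    return fit([(f,o>0)],[box(-.02,.02,-.035,.035,z,z+.014),box(-.012,.012,-.022,.022,z+.014,z+.05)],q0)
E
python3 - <<'E'
from sc import *
T=grab('top'); q=unproj(T,(324.8,246.3),.014)[0]; print(q)
s,e=see(T,(324,247),[*q,.219-np.pi/2]); print(s,e)
P=q if e>.15 else s[:2]; a=.219+np.pi/2; R=rot(a)
if e<.15: a=s[2]+np.pi; R=rot(a)
print(P,a)
manip.grip(.05); manip.reach([*P,.27],R); manip.movel([*P,.192],R,.1); ob()
manip.grip(0); ob(); manip.movel([*P,.235],R,.08); ob()
M=[.437,-.0252]; R=rot(.2157+np.pi/2)
manip.movel([*M,.235],R,.15); ob()
manip.movel([*M,.200],R,.1)
z=.199
while z>.186:
    manip.movel([*M,z],R,.02); o=manip.observe()
    if o['wrist_force'][2]>2: break
    z-=.0007
ob()
manip.grip(.05); manip.movel([*M,.30],R,.15); manip.movel([.38,-.25,.33],R,.3)
T=grab('top','t8'); S=grab('scene','s8')
print('scraper',see(T,(305,253),[*M,.2157-np.pi/2],.004))
m=comp(cls(T,'cover'),(417,233));print('cover',fit([(T,m)],[box(-.07,.07,-.09,.09,0,.008)],[.4958,-.3241,0]))
cv2.imwrite('pics/c8.png',np.hstack([cv2.resize(f['pixels'][a:b,c:d,::-1],(390,390),interpolation=cv2.INTER_CUBIC) for f,a,b,c,d in((T,210,290,265,345),(S,170,270,210,310))]))
E
```

```text
[ 0.45474437 -0.07864653]
[ 0.45469009 -0.07826019 -1.32755827] 0.0630539566661987
[ 0.45469009 -0.07826019] 1.8140343871730678
t 43.4 w 0.0500 g 0 F [0.1 0.2 0.4] p [ 0.4549 -0.0783  0.1924]
t 43.8 w 0.0232 g 60 F [-0.  1. -2.] p [ 0.4547 -0.0783  0.1922]
t 44.5 w 0.0231 g 60 F [ 0.4  0.5 -2. ] p [ 0.4546 -0.0782  0.235 ]
t 45.0 w 0.0230 g 60 F [ 0.3 -0.2 -2. ] p [ 0.4372 -0.0252  0.2348]
t 47.3 w 0.0231 g 62 F [-2.   1.9  8.6] p [ 0.437  -0.0252  0.1953]
scraper (array([ 0.43590612, -0.02508624, -1.36266138]), np.float64(0.07965524671407025))
cover (array([ 0.49620282, -0.32539122,  0.00376968]), np.float64(0.10803861236802412))
```

View pics/c8.png

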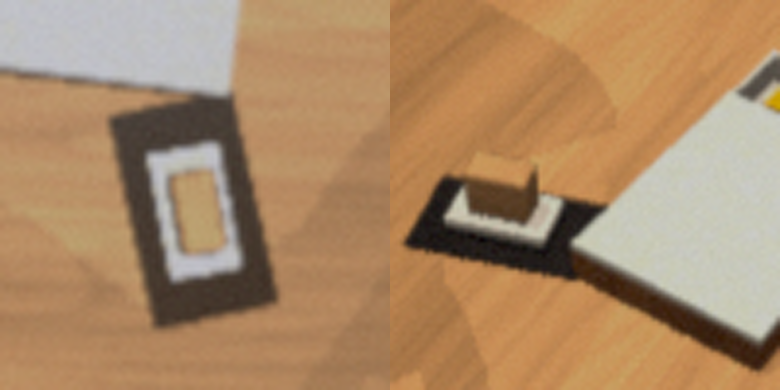

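The scraper stands upright, centred on its mat. Next is the cover.

```bash
cat > cv.py <<'E'
from h import *
def cover(f,u,z,q0):
    m=comp(cls(f,'cover'),u); a=fit([(f,m)],[box(-.07,.07,-.09,.09,z,z+.008)],q0,(.006,.006,.05))
    return a,int(m.sum())
E
python3 - <<'E'
from cv import *
manip.reach([.38,-.02,.36],rot(.0))
T=grab('top','t9'); a,n=cover(T,(417,233),0,[.4958,-.3253,.004]); print(a,n); q=a[0]
W=np.zeros(T['hsv'].shape[:2],bool); W[215:252,400:440]=True
m=comp(cls(T,'brown')&W,(420,233)); b=fit([(T,m)],[box(-.011,.011,-.028,.028,.008,.04)],q); print('bar',b,m.sum())
R=rot(q[2]); manip.grip(.05); manip.reach([*q[:2],.28],R); manip.movel([*q[:2],.186],R,.1); ob()
manip.grip(0); ob(); manip.movel([*q[:2],.2],R,.05); ob(); manip.movel([*q[:2],.27],R,.1); ob()
E
```

```text
(array([ 0.49617564, -0.32472352,  0.00426402]), np.float64(0.03218441002900304)) 3502
bar (array([ 0.49437694, -0.3184952 ,  0.10346481]), np.float64(5.365032679738562)) 36
t 54.1 w 0.0498 g 0 F [ 0.7 -0.5 -0. ] p [ 0.4965 -0.3249  0.1866]
t 54.5 w 0.0208 g 61 F [-1.5 -0.4  6.3] p [ 0.4965 -0.325   0.1868]
t 54.9 w 0.0211 g 59 F [ 0.8  0.6 -2.9] p [ 0.4962 -0.3247  0.2003]
t 55.8 w 0.0213 g 59 F [ 0.2 -0.  -2. ] p [ 0.4959 -0.3246  0.2696]
```

```bash
python3 - <<'E'
from cv import *
R=rot(QB[2]); p=QB[:2]
manip.movel([*p,.27],R,.15); ob()
manip.movel([*p,.222],R,.08); ob()
z=.2205
while z>.2115:
    manip.movel([*p,z],R,.02); o=manip.observe()
    if o['wrist_force'][2]>1: break
    z-=.0006
ob(); manip.grip(.04); ob()
manip.movel([*p,.30],R,.15); manip.movel([.4,-.25,.36],R,.3)
T=grab('top','t10'); S=grab('scene','s10')
print('t',cover(T,(277,199),.03,QB)); print('s',cover(S,(300,225),.03,QB))
cv2.imwrite('pics/c10.png',np.hstack([cv2.resize(f['pixels'][a:b,c:d,::-1],(390,390),interpolation=cv2.INTER_CUBIC) for f,a,b,c,d in((T,145,245,215,315),(S,170,270,250,350))]))
E
```

```text
t 58.4 w 0.0208 g 59 F [-0.7  0.6 -3.1] p [0.576  0.0424 0.27  ]
t 59.2 w 0.0210 g 59 F [ 0.5 -0.4 -3.2] p [0.5763 0.0429 0.2219]
t 61.2 w 0.0209 g 61 F [-3.1 -0.5  5.5] p [0.5761 0.0429 0.2168]
t 61.5 w 0.0397 g 0 F [-1.  -0.2  0.2] p [0.5762 0.0429 0.2163]
t ((array([ 0.57581417,  0.04455121, -0.09477248]), np.float64(0.058685893363825015)), 3704)
s ((array([ 0.57086009,  0.05202757, -0.06697815]), np.float64(0.14335987026389502)), 2660)
```

View pics/c10.png

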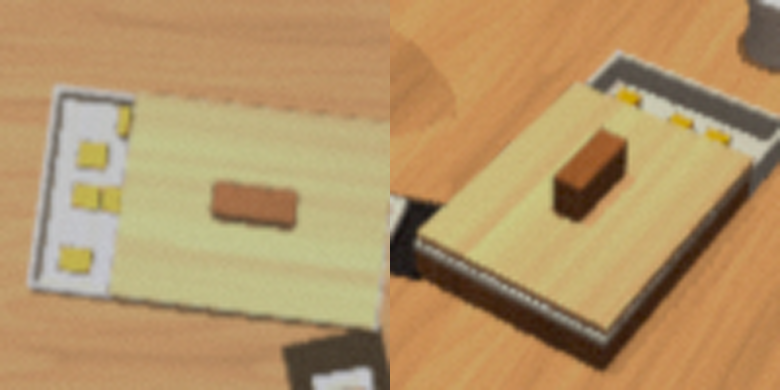

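The scene view shows a thin white strip of board at the −y end, so the cover sits slightly towards the trough. I'll measure the offset.

```bash
python3 - <<'E'
from h import *
ims=[]
for n,w in(('top',(165,240,295,345)),('scene',(225,272,253,313))):
    f=grab(n); a,b,c,d=w
    k=min(390/(d-c),500/(b-a)); im=cv2.resize(f['pixels'][a:b,c:d,::-1],None,fx=k,fy=k,interpolation=cv2.INTER_CUBIC)
    o=np.zeros((560,395,3),np.uint8); o[:min(560,im.shape[0]),:min(395,im.shape[1])]=im[:560,:395]; ims.append(o)
    # profile along board y at the -y end, averaged over x, in the plane z=.03
    ys=np.arange(-.106,-.07,.001); xs=np.linspace(-.055,.055,60)
    pr=[]
    for y in ys:
        uv=proj(f,[bp(x,y,.03) for x in xs]).astype(np.float32)
        v=cv2.remap(f['pixels'],uv[None,:,0],uv[None,:,1],cv2.INTER_LINEAR)[0].mean(0); pr.append(v)
    print(n); [print(round(y*1000),np.round(v).astype(int)) for y,v in zip(ys,pr)]
cv2.imwrite('pics/c11.png',np.hstack(ims))
E
```

```text
top
-106 [190 151 104]
-105 [190 150 104]
-104 [190 150 104]
-103 [190 150 104]
-102 [190 151 104]
-101 [190 151 104]
-100 [190 151 104]
-99 [190 151 104]
-98 [190 151 104]
-97 [190 151 105]
-96 [190 151 105]
-95 [190 152 107]
-94 [189 153 110]
-93 [189 155 116]
-92 [188 158 122]
-91 [187 162 129]
-90 [186 167 135]
-89 [185 171 138]
-88 [186 175 138]
-87 [189 179 136]
-86 [191 182 135]
-85 [192 184 134]
-84 [193 184 133]
-83 [193 185 133]
-82 [193 185 133]
-81 [193 185 133]
-80 [193 185 133]
-79 [193 185 133]
-78 [193 185 133]
-77 [193 185 133]
-76 [193 184 133]
-75 [193 184 133]
-74 [193 185 133]
-73 [193 185 133]
-72 [193 185 133]
-71 [193 185 133]
scene
-106 [63 35 16]
-105 [63 35 16]
-104 [63 35 16]
-103 [63 35 16]
-102 [63 35 16]
-101 [63 36 17]
-100 [63 37 19]
-99 [65 39 22]
-98 [67 44 27]
-97 [72 50 35]
-96 [78 59 46]
-95 [87 71 58]
-94 [98 84 72]
-93 [110  99  87]
-92 [121 113 101]
-91 [132 124 111]
-90 [139 131 118]
-89 [141 131 116]
-88 [135 122 105]
-87 [126 109  89]
-86 [122 100  76]
-85 [126 101  71]
-84 [137 111  75]
-83 [152 126  84]
-82 [169 143  95]
-81 [184 159 105]
-80 [193 170 112]
-79 [198 175 115]
-78 [200 177 116]
-77 [201 178 117]
-76 [202 178 117]
-75 [202 179 117]
-74 [202 179 117]
-73 [202 179 117]
-72 [202 179 117]
-71 [202 179 117]
```

View pics/c11.png

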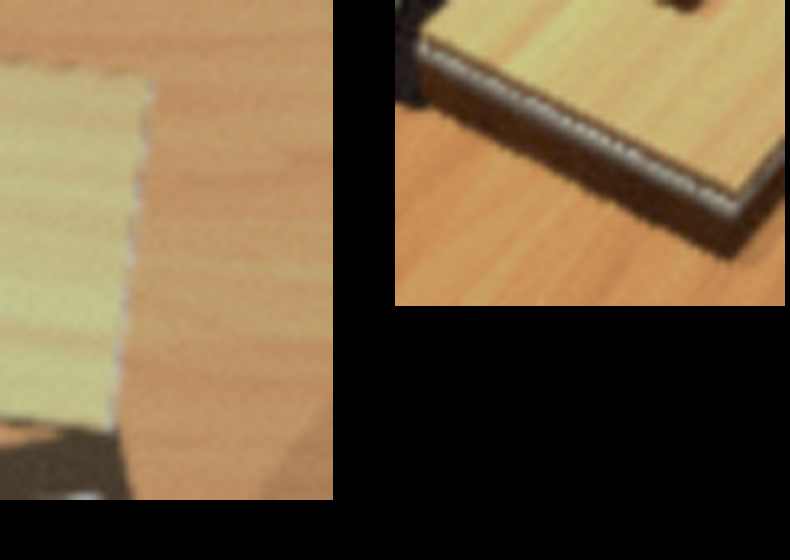

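The strip is about 2–4 mm wide at the −y end, with none on the sides. I'll shift the cover 2.7 mm towards −y.

```bash
cat > shift.py <<'E'
import sys
from cv import *
d0,d1=float(sys.argv[1]),float(sys.argv[2])
R=rot(QB[2]); a=bp(0,d0,0)[:2]; p=bp(0,d0+d1,0)[:2]
manip.reach([*a,.28],R); manip.movel([*a,.2165],R,.1); manip.grip(0); ob()
manip.movel([*a,.223],R,.05); ob(); manip.movel([*p,.223],R,.02); manip.sleep(.3)
z=.2215
while z>.2115:
    manip.movel([*p,z],R,.02); o=manip.observe()
    if o['wrist_force'][2]>1: break
    z-=.0006
ob(); manip.grip(.04); ob()
manip.movel([*p,.30],R,.15); manip.movel([.4,-.25,.36],R,.3)
ims=[]
for n,w in(('top',(165,240,215,325)),('scene',(170,272,250,360))):
    f=grab(n); a,b,c,d=w
    ims.append(cv2.resize(f['pixels'][a:b,c:d,::-1],(790,int(790*(b-a)/(d-c))),interpolation=cv2.INTER_CUBIC)); 
    if n=='top': print(cover(f,(277,199),.03,QB))
    for nm,fn in(('-y',lambda s,t:(t,-.09-s)),('+y',lambda s,t:(t,.09+s)),('-x',lambda s,t:(-.07-s,t)),('+x',lambda s,t:(.07+s,t))):
        P=[]
        for s in np.arange(-.012,.0125,.002):
            uv=proj(f,[bp(*fn(s,t),.03) for t in np.linspace(-.05,.05,60)]).astype(np.float32)
            P.append(cv2.remap(f['pixels'],uv[None,:,0],uv[None,:,1],cv2.INTER_LINEAR)[0].mean(0)[2])
        print(n,nm,'blue, in->out',np.round(P).astype(int))
cv2.imwrite('pics/c12%s.png'%sys.argv[3],cv2.resize(ims[1],(790,590)))
cv2.imwrite('pics/c12%st.png'%sys.argv[3],ims[0])
E
python3 shift.py 0 -.0027 a
```

```text
t 66.1 w 0.0210 g 61 F [-0.6 -1.1  6.9] p [0.5765 0.043  0.2174]
t 66.4 w 0.0209 g 59 F [-0.2 -0.4 -3.9] p [0.576  0.0429 0.2232]
t 69.2 w 0.0209 g 61 F [-4.4 -0.4  7.5] p [0.5759 0.0402 0.2174]
t 69.6 w 0.0401 g 0 F [0.2 0.4 0.2] p [0.5759 0.0402 0.2167]
((array([ 0.57553139,  0.04173264, -0.09432922]), np.float64(0.061693486468311326)), 3703)
top -y blue, in->out [133 133 133 133 133 133 127 114 106 104 104 104 104]
top +y blue, in->out [136 136 137 137 138 142 149 157 160 160 163 167 169]
top -x blue, in->out [137 137 136 135 130 113  89  81  90 100 102 101  99]
top +x blue, in->out [130 131 131 130 127 124 119 111 103 100  99  99 100]
scene -y blue, in->out [117 117 116 104  80  63  60  65  59  42  27  20  18]
scene +y blue, in->out [120 120 120 120 120 120 120 119 116 109  97  87  84]
scene -x blue, in->out [120 121 122 122 121 121 120 113  99  86  82  81  81]
scene +x blue, in->out [115 114 110 107  99  77  62  59  43  25  17  18  29]
```

View pics/c12a.png

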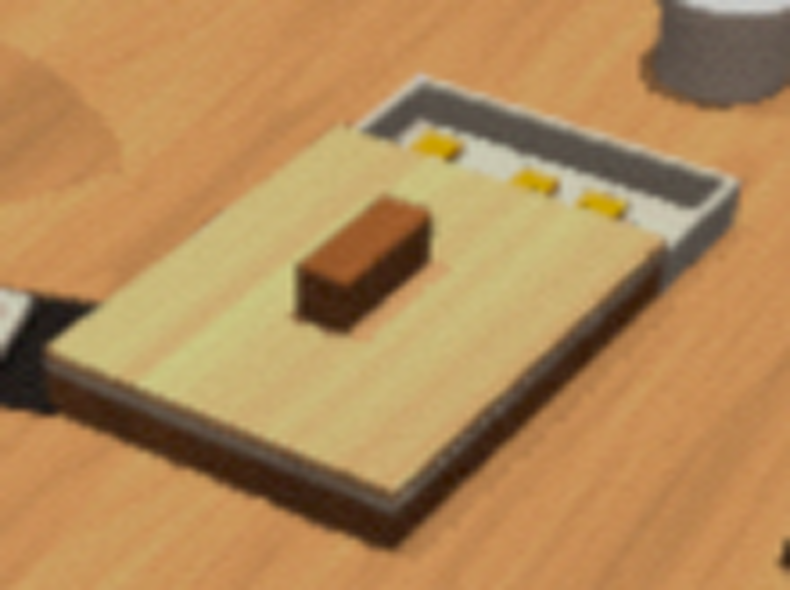

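The cover is now flush to within about 1 mm. I'll do a final check of everything before handing in.

```bash
python3 - <<'E'
from sc import *
manip.reach([.3,-.4,.4],rot(-1.2)); T=grab('top','t13'); S=grab('scene'); ob()
print(see(T,(305,253),[.437,-.0252,.2157-np.pi/2],.004), chips(T,QB,.012), chips(S,QB,.012))
E
```

```text
t 72.5 w 0.0399 g 0 F [-0.4  1.1 -0.1] p [ 0.3009 -0.3988  0.3995]
(array([ 0.43588877, -0.02530433, -1.35484445]), np.float64(0.07613729818638272)) [[55, 99, 21], [27, 118, 40], [-1, 109, 74], [-46, 120, 41]] [[-70, 11, 460], [10, 49, 662], [-30, -28, 262]]
```

View pics/t13.png

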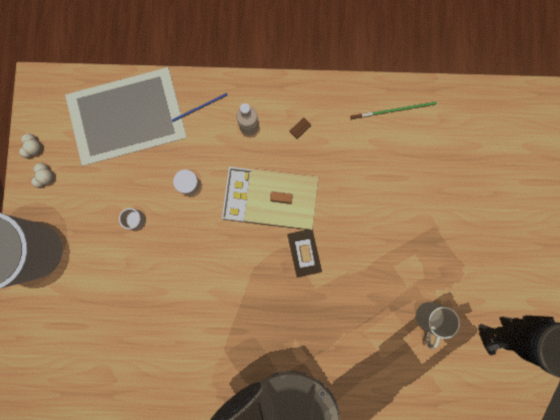

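The final top view shows the cover on the board at (281,198), the chips in the trough at (240,192), the scraper on its mat at (305,253) and the lid on its tub at (186,182). The bystanders have not moved.

```bash
python3 -c "
from station import close_job
print(close_job())"
```

```text
the job is handed in; nothing more can be done
None
```

I handed the job in at about 73 s of the 210 s: all five chips are in the trough (one stands on edge against the board's end), the cover is flush to about 1 mm, the one lid is centred on a tub, and the bystanders are untouched; the scraper was knocked off its mat once, and I stood it back upright on the middle, turned along the mat's long side rather than across it as it first stood.

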